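Decorate a biscuit with sugar tongs

TASK

Pick up the red sweet with the tongs, squeezing their tips shut on it, and set it upright on the middle of the round biscuit that lies on the blue mat, letting only the tongs touch the sweet and leaving the biscuit where it lies. Then lay the tongs flat on the table, sprung open and clear of the biscuit and the sweet.

Things in the scene. Friction and masses are not known exactly. Their poses are not given: they have to be found in the camera images.
- tongs: Steel sprung tongs, blue grips, black rubber tips, lying on edge, U-shaped from above, 165 mm long, 64 g. Origin: underside, midway between the grips; x to the open tips, z up; closed bow 89 mm behind. Strips 16 mm tall, grips 24 mm tall, centred on the origin, all on one underside. Take both grips between the fingers, closing along y: 47 mm across when free, 40 mm long between 2.5 mm end stops.
- tongs_tips (a point): Place for a part between the tips: 65 mm ahead of the tongs' origin, 8 mm above the underside, axes as the tongs. The rubber tip pads are 26 mm long, 16 mm tall and 48 mm apart when free. With 41 mm across the grips the spring holds the tongs safely in the fingers (5.5 N each) and the tips are about 37 mm apart.
- tongs_left (a joint): Squeeze angle of each arm (both move alike), rad: 0 = sprung fully open, 0.04 = 41 mm across the grips, 0.1 = shut on the sweet: grips about 33 mm across, spring 8 N on each finger, pads parallel and 20 mm apart; squeezing harder grips it. 0.15 = fully shut. Each mm of squeeze at the grips brings the tips 1.9 mm closer. Springs open when let go.
- sweet_red: The red one of three alike hard sweets (the others green and yellow) standing apart on the table: a round button 20 mm across and 18 mm tall, upright side to 13 mm height, flat foot, domed top, 12 g. Origin: centre of its foot; z up.
- biscuit_round: Loose flat raw biscuit of golden dough on a round blue mat (90 mm across, 2 mm thick, fixed) near the sweets: a disc of about 62 mm with a 6 mm tab at its rim, 7 mm thick. Beside it on the bare table lies a crescent biscuit; more round ones on the sheet behind are not meant. Origin: middle of its underside; z up. Its top is 7 mm above the origin, 9 mm above the table.

How it is judged:
By the outcome, as a careful person would: the job done as asked, in the order asked, and still so for the second after the job is handed in, with the robot touching nothing.
It also fails if it takes over 50 s, if anything falls off the work surface, if the arm or the gripper's body presses on something with over 40 N, if the wrist force passes 120 N, or if a joint passes its speed limit or range.

ROBOT

A 6-joint arm with a two-finger parallel gripper is mounted at the origin on a cart in front of the work surface, level with it; the furniture and walls round the work are solid. World frame = base frame: x ahead of the robot, y to its left, z up, the work surface at z = 0. Lengths are in mm, angles in rad, forces in N, time in s.
With the tool pointing down it reaches from about 275 to 750 mm from the base axis. Payload 10.2 kg.
Tool frame: the origin (TCP) lies midway between the tips of the shut fingers; the grasp point (between the pads) lies 19 mm behind it; z points along the fingers, y is the line along which they close (so a half turn about z gives the same grasp; the last joint's range is limited). The gripper opens to 85 mm and grips with 20 to 120 N. Pads are 22 mm wide; open, the fingers measure 114 mm over their backs; the gripper's body (76 mm by 85 mm) begins 54 mm behind the grasp point. The pads swing forward as they close: fully open they stand 13 mm farther back than shut.
Start: joints at [-1.537, 0.313, 1.498, -0, 1.331, -0.223], TCP at [133.33, -507.794, 231.294] pointing down, gripper open.
Joint ranges: [-2.94, 2.94], [-0.97, 2.17], [0.19, 2.56], [-1.23, 4.37], [0.02, 3.11], [-2.88, 2.88]. Speed limits (rad/s): [2.39, 2.39, 3.01, 3.14, 3.14, 3.14].

INTERFACE

Orientations are given as a unit quaternion [w, x, y, z].
In Python, from rig import ctrl gives the robot as it stands.
- The arm moves only by the tool send_rows, never from a script. Its argument "targets" is a list of rows, each a list of 7 numbers: the closure, from -1 (fully open) to 1 (shut), so that 0 is half open, then the shift along the tool's x, y, z in m, then the turn, a rotation vector about the tool's x, y, z in rad. In form: [[claw, dx, dy, dz, ax, ay, az], ...]. A call has exactly 10 rows; each row shifts and turns the commanded pose from where the row before left it, along the tool's axes as they then stand; what a row does not reach is not made up. A row lasts 1/8 s, in which the tool goes at most 62.5 mm and 10.7 degrees, less where a joint would pass 70% of its speed; a pose out of reach is approached as far as the arm can. A call with a gripper value outside its range is refused whole. The fingers move at their own pace and stop on an object; "squeeze" is the grip in N (left out, the last holds). Time passes only in rows, so rows that do not move let the fingers close, or fill a call up. It gives the time, the measured TCP pose, the force, the opening and the grip force at its end, in the units of the state.
- ctrl.sense(): the state, without advancing time (a new reading comes with each control period).
- ctrl.capture(name): name is "scene" or "top"; returns a dict with "img" (384x512x3 uint8, red, green, blue), "camera_matrix" (3x3 intrinsics, pixels), "k1" (the pictures are not rectified: a ray, as slopes to the right and down, at radius r is drawn at 1 + k1 r^2 times it, then the intrinsics apply), "R" (3x3) and "t" (3): a world point X has camera coordinates R X + t. Camera axes: x right, y down, z forward; pixel columns grow to the right and rows downward; lengths in mm; the calibration is good to about 2 mm. A picture is of the moment at which its call begins. There is no depth.
- ctrl.finish_job(): hands the job in; it is judged then, once.
Trained networks look in a picture, given as the dict that the camera call returned (one of the last four; its "shot" number tells which), for a name from the list of things; names that differ only in an ending like _2 or _b are one class to them, and where a whole thing is asked for, a point or a joint stands for the part that bears it (a point fixed in the world has none). Each returns a list of dicts, best first, with "score" (0 to 1); they miss things now and then, are a little off and sometimes report something else, mostly with a low value. They report only what shows in the picture. A call takes as long as a camera call.
- ctrl.boxes_of(query, picture): "extent" ([left, top, width, height] in pixels, round what is visible of it).
- ctrl.landmark_of(query, picture): "point" ([column, row] in pixels: a listed point, or the origin of a listed thing).
The state is a dict: "time_s": time; "joints": joint angles; "dq": joint speeds; "tau": joint torques, N m; "eef_pos": TCP position; "ee_rot": TCP orientation; "force": force on the tool from outside, world axes, zero at the start; "wrist_torque": the same for the moment, N m; "grip_width": opening from 0.0 (shut) to 1.0 (fully open); "grip_force": force on a finger pad.
Only numpy, scipy, OpenCV 4.12 (cv2) and the standard library are available. Lean on these libraries where they do the work, as an engineer would, in place of code of your own. Each camera call takes 0.05 s, during which the arm holds its last target. There are 200 camera calls.

## Working session

There is one attempt and no reset: what is moved stays moved. The work goes in short steps, Python scripts to look and compute and a tool call to move; the robot and the scene stay as the last step left them, time stands still between calls to the robot, and variables do not carry over. Pictures are saved under pics/ and viewed, at most 10 in all, crops included, and the job is handed in when it is done.

Besides the shell and the picture viewer there is one more tool, called after ">>>" by a JSON object that holds its "api" and its "payload". send_rows: Moves the arm, as the interface text tells. Its arguments: {"type":"object","properties":{"targets":{"type":"array"},"squeeze":{"type":"number"}},"required":["targets"]}

```bash
ls; mkdir -p pics; cat > h.py <<'E'
import numpy as np, cv2
from rig import ctrl
def snap(cam,name=None):
    p=ctrl.capture(cam)
    if name: cv2.imwrite(f'pics/{name}.png',cv2.cvtColor(p['img'],cv2.COLOR_RGB2BGR))
    return p
def ray(p,uv):
    K=np.array(p['camera_matrix']);R=np.array(p['R']);t=np.array(p['t'])
    d=np.linalg.inv(K)@[uv[0],uv[1],1.];d=d[:2]
    u=d.copy()
    for _ in range(20): u=d/(1+p['k1']*(u@u))
    return -R.T@t, R.T@np.array([u[0],u[1],1.])
def at(p,uv,z):
    o,d=ray(p,uv); return o+d*(z-o[2])/d[2]
def proj(p,X):
    c=np.array(p['R'])@np.array(X,float)+np.array(p['t']); u=c[:2]/c[2]; u=u*(1+p['k1']*(u@u))
    K=np.array(p['camera_matrix']); return (K@[u[0],u[1],1])[:2]
E
python3 - <<'E'
from h import *
np.set_printoptions(precision=1,suppress=True)
ps={c:snap(c,c+'0') for c in('top','scene')}
H={'tongs':0,'tongs_tips':8,'sweet_red':0,'biscuit_round':2}
for c,p in ps.items():
    print(c,'cam',-np.array(p['R']).T@np.array(p['t']))
    for q,z in H.items():
        for r in ctrl.landmark_of(q,p)[:3]: print(q,np.array(r['point']),round(r['score'],2),at(p,r['point'],z))
s=ctrl.sense();print(s)
E
```

```text
pics
top cam [ 427.    -7.6 1088.9]
tongs [355.6 205.7] 0.69 [ 457.5 -305.     0. ]
tongs_tips [361.5 186. ] 0.58 [ 517.6 -322.7    8. ]
sweet_red [288.7 152.9] 0.48 [ 623.3 -101.2    0. ]
biscuit_round [188.5 156.2] 0.71 [614.9 211.8   2. ]
scene cam [-39.5 566.2 760.9]
tongs [357.1 159.4] 0.69 [ 447.  -315.3    0. ]
tongs_tips [338.8 144.5] 0.49 [ 520.  -324.6    8. ]
sweet_red [261.2 163.9] 0.56 [ 618.1 -105.     0. ]
biscuit_round [167.1 226.2] 0.67 [602.8 222.4   2. ]
{'time_s': 0.5, 'joints': array([-1.5,  0.3,  1.5, -0. ,  1.3, -0.2]), 'dq': array([ 0., -0.,  0.,  0., -0.,  0.]), 'tau': array([ -0. , -41.2, -26. ,  -0. ,   0. ,   0. ]), 'eef_pos': array([ 133.3, -507.8,  231.3]), 'ee_rot': array([-0. ,  1. ,  0.1, -0. ]), 'force': array([0.4, 0.1, 0.1]), 'wrist_torque': array([0., 0., 0.]), 'grip_force': 0.0, 'grip_width': 0.9995718396095516}
```

```bash
python3 - <<'E'
import cv2
a=cv2.imread('pics/top0.png');cv2.imwrite('pics/topc.png',cv2.resize(a[110:270,150:410],None,fx=3,fy=3,interpolation=cv2.INTER_CUBIC))
E
```

```text
(no output)
```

View pics/topc.png

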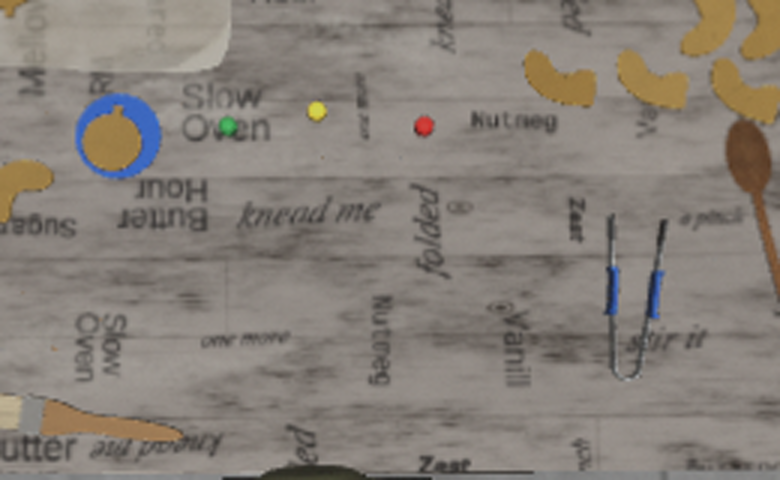

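View pics/scene0.png

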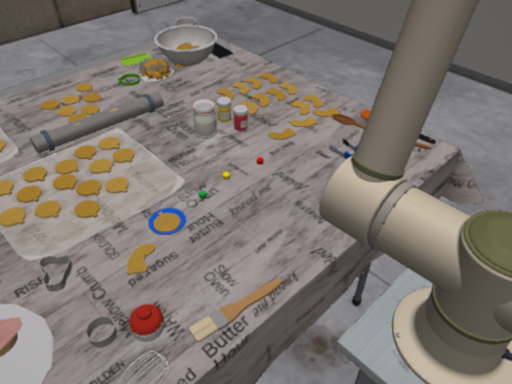

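The top crop shows the tongs open towards +x, with tips at crop (612,216) and (663,222), the bow at (626,378) and grips near (613,291) and (656,294). The red sweet is at (424,126) and the biscuit at (112,140), with its tab at the top.

```bash
cat > m.py <<'E'
from h import *
np.set_printoptions(precision=3,suppress=True)
def comps(mask,mn=8):
    n,l,s,c=cv2.connectedComponentsWithStats(mask.astype(np.uint8)); return [(s[i,4],c[i],s[i,:4],l==i) for i in range(1,n) if s[i,4]>=mn]
def hsv(p): return cv2.cvtColor(p['img'],cv2.COLOR_RGB2HSV)
E
python3 - <<'E'
from m import *
p=snap('top'); h=hsv(p); H,S,V=h[...,0].astype(int),h[...,1],h[...,2]
def rgn(m,x0,x1,y0,y1):
    o=np.zeros_like(m);o[y0:y1,x0:x1]=m[y0:y1,x0:x1];return o
blue=(H>100)&(H<125)&(S>110)
g=[]
for a,c,s,l in comps(rgn(blue,340,390,180,230)): print('grip',a,c,s,at(p,c,20)); g.append(at(p,c,20))
for a,c,s,l in comps(rgn(blue,160,215,130,190)): print('mat',a,c,s); ys,xs=np.nonzero(l); (cc,r)=cv2.minEnclosingCircle(np.c_[xs,ys].astype(np.float32)); print(cc,r,at(p,cc,2))
gold=(H>12)&(H<28)&(S>100)
for a,c,s,l in comps(rgn(gold,172,205,140,175)):
    m=cv2.morphologyEx(l.astype(np.uint8),cv2.MORPH_OPEN,cv2.getStructuringElement(cv2.MORPH_ELLIPSE,(9,9)))
    ys,xs=np.nonzero(m); print('bisc',a,s,m.sum(),at(p,(xs.mean(),ys.mean()),8),xs.mean(),ys.mean())
red=((H<6)|(H>174))&(S>140)
for a,c,s,l in comps(rgn(red,275,305,140,165)): print('red',a,c,s,at(p,c,11))
# strips: tips and bow, pixel estimates from crop
for n,u in dict(tl=(612,216),tr=(663,222),bow=(626,378)).items(): print(n,at(p,(150+u[0]/3,110+u[1]/3),16))
ps=snap('scene'); h=hsv(ps); H,S=h[...,0].astype(int),h[...,1]
red=((H<6)|(H>174))&(S>140)
for a,c,s,l in comps(rgn(red,250,272,150,175)): print('red s',a,c,at(ps,c,9))
gold=(H>12)&(H<28)&(S>100)
for a,c,s,l in comps(rgn(gold,145,190,205,240)): print('bisc s',a,at(ps,c,8))
from scipy.spatial.transform import Rotation as R
print(R.from_quat(np.array(ctrl.sense()['ee_rot'])[[1,2,3,0]]).as_matrix())
E
```

```text
grip 39 [354.154 206.769] [352 199   4  16] [ 453.739 -295.115   20.   ]
grip 36 [368.056 207.694] [367 200   4  16] [ 450.682 -337.079   20.   ]
mat 302 [191.199 153.017] [175 141  29  28]
(188.8125, 154.8125) 14.188838958740234 [619.296 210.88    2.   ]
bisc 276 [178 146  19  21] 267 [610.762 215.6     8.   ] 186.8876404494382 157.20599250936328
red 28 [290.821 151.607] [288 149   6   6] [ 625.322 -106.859   11.   ]
tl [ 529.319 -297.805   16.   ]
tr [ 522.873 -349.515   16.   ]
bow [ 365.711 -307.465   16.   ]
red s 36 [259.639 160.   ] [ 625.498 -105.959    9.   ]
bisc s 368 [609.657 218.826   8.   ]
[[ 0.967  0.254 -0.   ]
 [ 0.254 -0.967 -0.   ]
 [-0.     0.    -1.   ]]
```

>>> {"api": "send_rows", "payload": {"targets": [[-1, 0, 0, 0.02, 0, 0, 0.07], [-1, 0, 0, 0.02, 0, 0, 0.07], [-1, 0, 0, 0.02, 0, 0, 0.07], [-1, 0, 0, 0.02, 0, 0, 0.07], [-1, 0, 0, 0.02, 0, 0, 0.067], [-1, 0.03, -0.022, 0, 0, 0, 0], [-1, 0.03, -0.022, 0, 0, 0, 0], [-1, 0.03, -0.022, 0, 0, 0, 0], [-1, 0.03, -0.022, 0, 0, 0, 0], [-1, 0.03, -0.022, 0, 0, 0, 0]], "squeeze": 20}}

```text
time_s: 1.85
eef_pos: [293.6, -411.1, 131.4]
ee_rot: [0.0, 0.999, -0.045, 0.0]
force: [-0.1, -0.3, 0.2]
grip_width: 1.001
grip_force: 0.0
```

>>> {"api": "send_rows", "payload": {"targets": [[-1, 0.03, -0.022, 0, 0, 0, 0], [-1, 0.03, -0.022, 0, 0, 0, 0], [-1, 0.03, -0.022, 0, 0, 0, 0], [-1, 0.03, -0.022, 0, 0, 0, 0], [-0.5, 0.03, -0.022, 0, 0, 0, 0], [-0.5, 0, 0, 0.02, 0, 0, 0], [-0.5, 0, 0, 0.02, 0, 0, 0], [-0.5, 0, 0, 0, 0, 0, 0], [-0.5, 0, 0, 0, 0, 0, 0], [-0.5, 0, 0, 0, 0, 0, 0]]}}

```text
time_s: 3.1
eef_pos: [452.2, -316.1, 92.2]
ee_rot: [0.001, 0.999, -0.045, 0.001]
force: [0.2, -0.8, 0.3]
grip_width: 0.752
grip_force: 0.0
```

>>> {"api": "send_rows", "payload": {"targets": [[-0.5, 0, 0, 0.02, 0, 0, 0], [-0.5, 0, 0, 0.02, 0, 0, 0], [-0.5, 0, 0, 0.02, 0, 0, 0], [-0.5, 0, 0, 0.015, 0, 0, 0], [-0.5, 0, 0, 0.01, 0, 0, 0], [-0.5, 0, 0, 0.007, 0, 0, 0], [0.0, 0, 0, 0, 0, 0, 0], [0.03, 0, 0, 0, 0, 0, 0], [0.03, 0, 0, 0, 0, 0, 0], [0.03, 0, 0, 0, 0, 0, 0]]}}

```text
time_s: 4.35
eef_pos: [452.2, -316.0, -0.1]
ee_rot: [0.0, 0.999, -0.045, 0.0]
force: [0.3, -0.1, 5.4]
grip_width: 0.488
grip_force: 6.0
```

```bash
python3 - <<'E'
from m import *
s=ctrl.sense();print(s['grip_force'],s['grip_width'],s['force'],s['eef_pos'])
p=snap('top'); a=cv2.cvtColor(p['img'],cv2.COLOR_RGB2BGR)[150:270,310:430];b=cv2.cvtColor(snap('scene')['img'],cv2.COLOR_RGB2BGR)[110:230,290:410]
cv2.imwrite('pics/g1.png',cv2.resize(np.hstack([a,b]),None,fx=3.3,fy=3.3,interpolation=cv2.INTER_CUBIC))
E
```

```text
6.042741313576698 0.48781703131967413 [ 0.291 -0.083  5.417] [ 452.243 -316.013   -0.138]
```

View pics/g1.png

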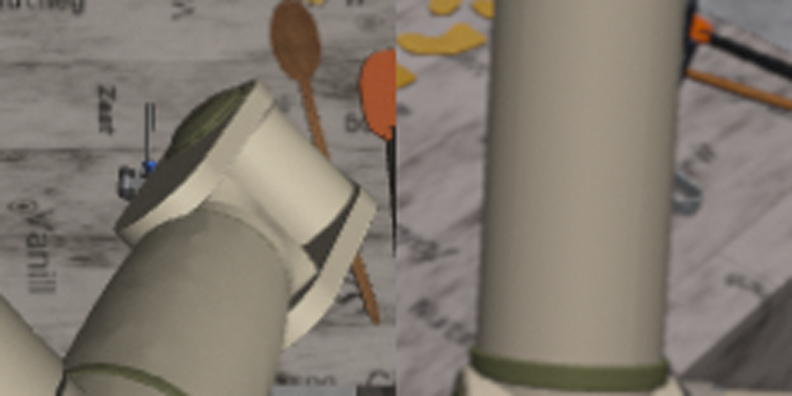

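The grips are held: 6.0 N at 41.5 mm, as it should be. In the picture the left tip strip shows near (150,103) of the crop. Now lift and carry.

>>> {"api": "send_rows", "payload": {"targets": [[0.03, 0, 0, -0.005, 0, 0, 0], [0.03, 0, 0, -0.01, 0, 0, 0], [0.03, 0, 0, -0.015, 0, 0, 0], [0.03, 0, 0, -0.015, 0, 0, 0], [0.03, 0, 0, -0.015, 0, 0, 0], [0.03, 0.005, -0.013, -0.01, 0, 0, 0], [0.03, 0.01, -0.025, 0, 0, 0, 0], [0.03, 0.01, -0.025, 0, 0, 0, 0], [0.03, 0.01, -0.025, 0, 0, 0, 0], [0.03, 0.01, -0.025, 0, 0, 0, 0]]}}

```text
time_s: 5.7
eef_pos: [507.4, -205.5, 69.6]
ee_rot: [-0.0, 0.999, -0.045, -0.0]
force: [0.1, 0.2, 0.4]
grip_width: 0.487
grip_force: 5.5
```

>>> {"api": "send_rows", "payload": {"targets": [[0.03, 0.01, -0.025, 0, 0, 0, 0], [0.03, 0.01, -0.025, 0, 0, 0, 0], [0.03, 0.01, -0.025, 0, 0, 0, 0], [0.03, 0.01, -0.025, 0, 0, 0, 0], [0.03, 0.006, -0.025, 0, 0, 0, 0], [0.03, 0, -0.005, 0, 0, 0, 0.06], [0.03, 0, 0, 0, 0, 0, 0.08], [0.03, 0, 0, 0, 0, 0, 0.08], [0.03, 0, 0, 0, 0, 0, 0.08], [0.03, 0, 0, 0, 0, 0, 0]]}}

```text
time_s: 6.95
eef_pos: [564.4, -81.1, 69.5]
ee_rot: [-0.0, 0.981, -0.193, -0.0]
force: [-0.1, -0.2, -1.1]
grip_width: 0.486
grip_force: 5.5
```

```bash
python3 - <<'E'
from m import *
s=ctrl.sense();print(s['grip_force'],s['grip_width'],s['force'],s['eef_pos'],s['ee_rot'])
for c in('top','scene'):
    p=snap(c,'h_'+c)
    for q in('tongs_tips','tongs'):
        for r in ctrl.landmark_of(q,p)[:2]: print(c,q,r['point'],r['score'],at(p,r['point'],75 if q=='tongs_tips' else 69))
a=cv2.imread('pics/h_top.png')[100:220,230:350];b=cv2.imread('pics/h_scene.png')[90:210,210:330]
cv2.imwrite('pics/g2.png',cv2.resize(np.hstack([a,b]),None,fx=3.3,fy=3.3,interpolation=cv2.INTER_CUBIC))
E
```

```text
5.518312901258469 0.4858139840963594 [-0.129 -0.244 -1.134] [564.355 -81.093  69.459] [-0.     0.981 -0.193 -0.   ]
scene tongs_tips [259.2, 141.3] 0.51 [ 624.961 -102.176   75.   ]
scene tongs [271.3, 154.3] 0.89 [568.571 -90.935  69.   ]
```

View pics/g2.png

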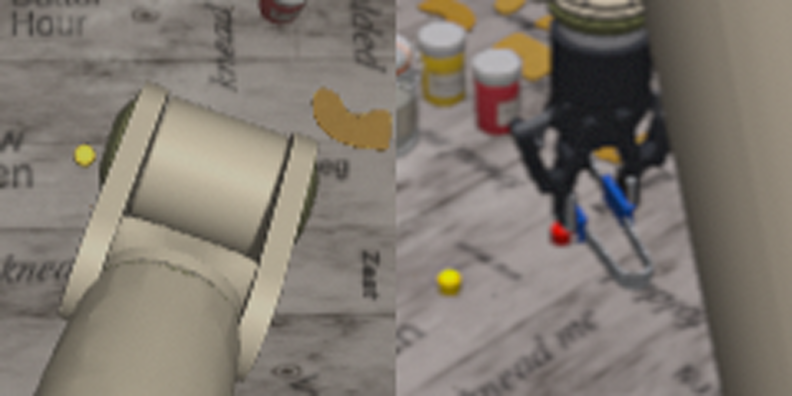

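The gripper hides the tips at this heading. The scene crop shows the sweet at (560,233), the grips near (600,210) and the bow at (635,280). I'll turn the tongs to point towards +y so that both cameras can see the tips.

>>> {"api": "send_rows", "payload": {"targets": [[0.03, 0, 0, 0, 0, 0, -0.08], [0.03, 0, 0, 0, 0, 0, -0.13], [0.03, 0, 0, 0, 0, 0, -0.13], [0.03, 0, 0, 0, 0, 0, -0.13], [0.03, 0, 0, 0, 0, 0, -0.13], [0.03, 0, 0, 0, 0, 0, -0.13], [0.03, 0, 0, 0, 0, 0, -0.13], [0.03, 0, 0, 0, 0, 0, -0.13], [0.03, 0, 0, 0, 0, 0, -0.13], [0.03, 0, 0, 0, 0, 0, -0.13]]}}

```text
time_s: 8.5
eef_pos: [564.4, -81.9, 69.3]
ee_rot: [-0.0, 0.908, 0.419, -0.0]
force: [-0.7, -1.2, -0.5]
grip_width: 0.485
grip_force: 5.5
```

>>> {"api": "send_rows", "payload": {"targets": [[0.03, 0, 0, 0, 0, 0, -0.13], [0.03, 0, 0, 0, 0, 0, -0.13], [0.03, 0, 0, 0, 0, 0, -0.079], [0.03, -0.01, 0.01, 0, 0, 0, 0], [0.03, -0.016, 0.016, 0, 0, 0, 0], [0.03, -0.016, 0.016, 0, 0, 0, 0], [0.03, -0.016, 0.016, 0, 0, 0, 0], [0.03, -0.008, 0.008, 0, 0, 0, 0], [0.03, 0, 0, 0.02, 0, 0, 0], [0.03, 0, 0, 0, 0, 0, 0]]}}

```text
time_s: 9.75
eef_pos: [601.1, -167.1, 48.0]
ee_rot: [-0.001, 0.826, 0.564, -0.001]
force: [-0.0, -0.4, -1.1]
grip_width: 0.484
grip_force: 5.5
```

```bash
python3 - <<'E'
from m import *
s=ctrl.sense();print(s['grip_force'],s['grip_width'],s['force'],s['eef_pos'],s['ee_rot'],s['joints'])
z=s['eef_pos'][2]
for c in('top','scene'):
    p=snap(c,'i_'+c)
    for q in('tongs_tips','tongs'):
        for r in ctrl.landmark_of(q,p)[:2]: print(c,q,r['point'],r['score'],at(p,r['point'],z+8 if q=='tongs_tips' else z))
    print(proj(p,s['eef_pos']+np.array([23.5,60.6,8])))
a=cv2.imread('pics/i_top.png')[100:220,250:370];b=cv2.imread('pics/i_scene.png')[100:220,210:330]
cv2.imwrite('pics/g3.png',cv2.resize(np.hstack([a,b]),None,fx=3.3,fy=3.3,interpolation=cv2.INTER_CUBIC))
E
```

```text
5.51938533782959 0.4835036349446352 [-0.007 -0.407 -1.138] [ 601.135 -167.143   47.968] [-0.001  0.826  0.564 -0.001] [-0.459  0.713  1.373  0.     1.058 -0.086]
top tongs_tips [291.0, 147.0] 0.39 [ 630.865 -103.441   55.968]
[292.077 149.068]
scene tongs_tips [258.0, 144.8] 0.68 [ 634.176 -107.106   55.968]
scene tongs [281.2, 142.6] 0.81 [ 605.111 -168.503   47.968]
[260.32  146.422]
```

View pics/g3.png

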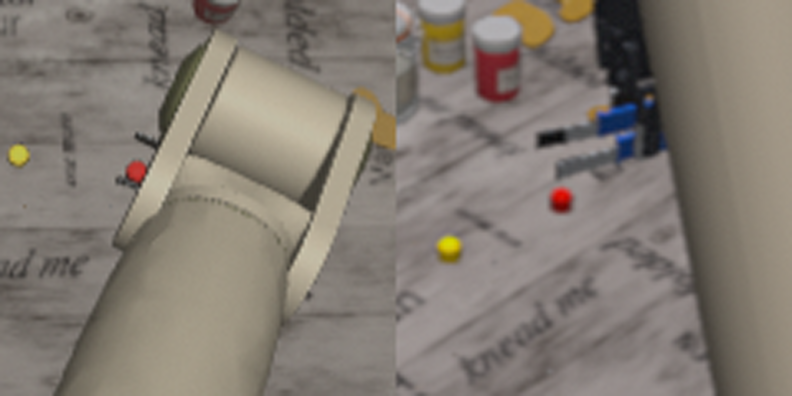

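The tips are visible now. In the top crop the far tip end is at (140,135), the near one at (118,180) and the sweet at (137,171). In the scene crop the tip ends are at (540,138) and (556,168), with the sweet at (562,200).

```bash
python3 - <<'E'
from m import *
s=ctrl.sense();e=s['eef_pos']
y=2*np.arctan2(.564,.826);tx=np.array([np.cos(y),np.sin(y)]);ty=np.array([-np.sin(y),np.cos(y)])
print('yaw',y)
T=snap('top');S=snap('scene')
for n,p,uvs,z in(('top',T,[(292.4,140.9),(285.8,154.5)],64),('scene',S,[(253.6,141.8),(258.5,150.9)],56)):
    for u in uvs:
        X=at(p,u,z);d=X[:2]-e[:2];print(n,X,'along',d@tx,'left',d@ty)
for p,z in((T,11),(S,9)):
    h=hsv(p);H,Sa=h[...,0].astype(int),h[...,1];m=((H<6)|(H>174))&(Sa>140);m[:,:245]=0;m[:,300:]=0;m[:147]=0;m[170:]=0
    for a,c,_,_ in comps(m): X=at(p,c,z);d=X[:2]-e[:2];print('red',a,X,d@tx,d@ty)
E
```

```text
yaw 1.1981895440357113
top [ 647.456 -107.073   64.   ] along 72.64347843533461 left -20.16019495271006
top [607.08  -87.131  64.   ] along 76.51854505055368 left 24.704466575407217
scene [ 652.23  -107.916   56.   ] along 73.59558825152891 left -24.913559193831002
scene [613.764 -89.016  56.   ] along 77.19619644724546 left 17.79309702248752
red 27 [ 625.598 -107.071   11.   ] 64.68779969386709 0.19831708429573291
red 36 [ 625.498 -105.959    9.   ] 65.68748654641192 0.6965055106434637
```

>>> {"api": "send_rows", "payload": {"targets": [[0.03, 0.002, 0, 0.01, 0, 0, 0], [0.03, 0, 0, 0.01, 0, 0, 0], [0.03, 0, 0, 0.01, 0, 0, 0], [0.03, 0, 0, 0.008, 0, 0, 0], [0.03, 0, 0, 0.004, 0, 0, 0], [0.03, 0, 0, 0.004, 0, 0, 0], [0.03, 0, 0, 0, 0, 0, 0], [0.03, 0, 0, 0, 0, 0, 0], [0.03, 0, 0, 0, 0, 0, 0], [0.03, 0, 0, 0, 0, 0, 0]]}}

```text
time_s: 11.4
eef_pos: [602.7, -165.6, 3.5]
ee_rot: [0.0, 0.826, 0.564, 0.0]
force: [1.3, 0.0, -0.5]
grip_width: 0.487
grip_force: 5.5
```

```bash
python3 - <<'E'
from m import *
s=ctrl.sense();print(s['grip_force'],s['grip_width'],s['force'],s['eef_pos'])
snap('top','j_top');snap('scene','j_scene')
a=cv2.imread('pics/j_top.png')[120:190,260:330];b=cv2.imread('pics/j_scene.png')[120:190,230:300]
cv2.imwrite('pics/g4.png',cv2.resize(np.hstack([a,b]),None,fx=5.5,fy=5.5,interpolation=cv2.INTER_CUBIC))
E
```

```text
5.5206263065338135 0.48672018324559285 [ 1.302  0.012 -0.549] [ 602.738 -165.553    3.453]
```

View pics/g4.png

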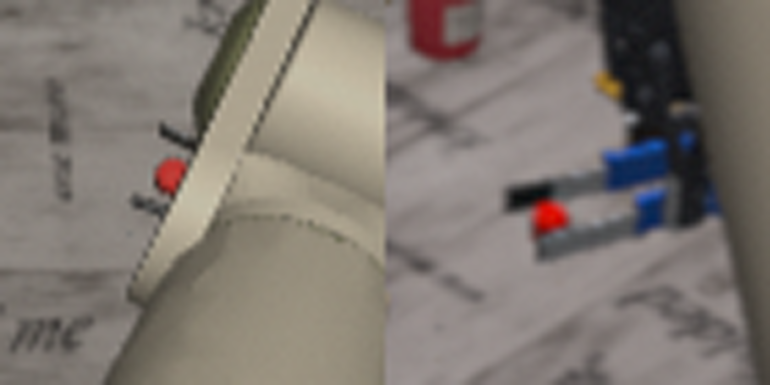

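The sweet sits between the tips: scene crop (549,217), about 12 mm inside the tip ends at (507,195) and (537,250). Squeeze now.

>>> {"api": "send_rows", "payload": {"targets": [[0.03, 0, 0, 0.001, 0, 0, 0], [0.1, 0, 0, 0, 0, 0, 0], [0.15, 0, 0, 0, 0, 0, 0], [0.18, 0, 0, 0, 0, 0, 0], [0.2, 0, 0, 0, 0, 0, 0], [0.22, 0, 0, 0, 0, 0, 0], [0.25, 0, 0, 0, 0, 0, 0], [0.3, 0, 0, 0, 0, 0, 0], [0.4, 0, 0, 0, 0, 0, 0], [0.4, 0, 0, 0, 0, 0, 0]], "squeeze": 25}}

```text
time_s: 12.75
eef_pos: [602.7, -165.5, 2.3]
ee_rot: [0.0, 0.826, 0.564, 0.0]
force: [0.2, 0.3, 0.5]
grip_width: 0.372
grip_force: 24.7
```

>>> {"api": "send_rows", "payload": {"targets": [[0.4, 0, 0, -0.004, 0, 0, 0], [0.4, 0, 0, -0.01, 0, 0, 0], [0.4, 0, 0, -0.015, 0, 0, 0], [0.4, 0, 0, -0.015, 0, 0, 0], [0.4, 0, 0, -0.01, 0, 0, 0], [0.4, 0.01, -0.005, 0, 0, 0, 0], [0.4, 0.02, -0.009, 0, 0, 0, 0], [0.4, 0.02, -0.009, 0, 0, 0, 0], [0.4, 0.02, -0.009, 0, 0, 0, 0], [0.4, 0.02, -0.009, 0, 0, 0, 0]]}}

```text
time_s: 14.0
eef_pos: [597.0, -64.8, 56.2]
ee_rot: [-0.0, 0.826, 0.564, -0.0]
force: [0.3, 0.3, -0.6]
grip_width: 0.373
grip_force: 24.8
```

>>> {"api": "send_rows", "payload": {"targets": [[0.4, 0.022, -0.01, 0, 0, 0, 0], [0.4, 0.022, -0.01, 0, 0, 0, 0], [0.4, 0.022, -0.01, 0, 0, 0, 0], [0.4, 0.022, -0.01, 0, 0, 0, 0], [0.4, 0.022, -0.01, 0, 0, 0, 0], [0.4, 0.022, -0.01, 0, 0, 0, 0], [0.4, 0.022, -0.01, 0, 0, 0, 0], [0.4, 0.022, -0.01, 0, 0, 0, 0], [0.4, 0.02, -0.008, 0, 0, 0, 0], [0.4, 0.01, -0.003, 0, 0, 0, 0]]}}

```text
time_s: 15.25
eef_pos: [587.1, 159.7, 56.3]
ee_rot: [-0.0, 0.825, 0.565, -0.0]
force: [0.0, -0.4, -1.3]
grip_width: 0.373
grip_force: 24.8
```

```bash
python3 - <<'E'
from m import *
s=ctrl.sense();e=s['eef_pos'];print(s['grip_force'],s['grip_width'],s['force'],e,s['ee_rot'])
T=snap('top','k_top');S=snap('scene','k_scene')
for n,p in(('top',T),('scene',S)):
    h=hsv(p);H,Sa=h[...,0].astype(int),h[...,1];m=((H<6)|(H>174))&(Sa>140);u=proj(p,e+[23,59,0]).astype(int);print(n,u)
    k=np.zeros_like(m);k[u[1]-15:u[1]+16,u[0]-15:u[0]+16]=1
    for a,c,_,_ in comps(m&k,4): print('red',a,at(p,c,e[2]+(8.5 if n=='top' else 6.5))-e)
    for r in ctrl.landmark_of('biscuit_round',p)[:2]: print(r['point'],r['score'],at(p,r['point'],2))
a=cv2.imread('pics/k_top.png')[120:190,160:230];b=cv2.imread('pics/k_scene.png')[180:250,130:200]
cv2.imwrite('pics/g5.png',cv2.resize(np.hstack([a,b]),None,fx=5.5,fy=5.5,interpolation=cv2.INTER_CUBIC))
E
```

```text
24.83783493109513 0.3728219895786139 [ 0.049 -0.439 -1.318] [587.068 159.706  56.28 ] [-0.     0.825  0.565 -0.   ]
top [182 154]
scene [163 207]
red 45 [30.155 57.297  6.5  ]
[165.6, 226.5] 0.77 [604.487 225.54    2.   ]
```

View pics/g5.png

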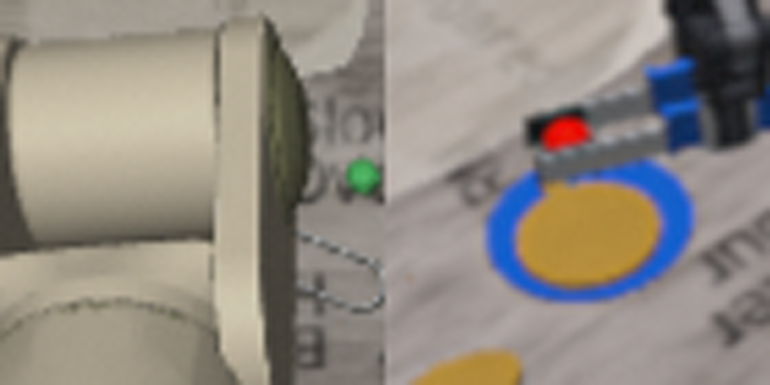

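The scene crop shows the sweet at (565,135), held upright between the pads; the biscuit below is at (588,230), on the mat. Lower it.

>>> {"api": "send_rows", "payload": {"targets": [[0.4, -0.002, 0.001, 0.008, 0, 0, 0], [0.4, 0, 0, 0.01, 0, 0, 0], [0.4, 0, 0, 0.01, 0, 0, 0], [0.4, 0, 0, 0.008, 0, 0, 0], [0.4, 0, 0, 0.004, 0, 0, 0], [0.4, 0, 0, 0.002, 0, 0, 0], [0.4, 0, 0, 0.001, 0, 0, 0], [0.4, 0, 0, 0.001, 0, 0, 0], [0.4, 0, 0, 0, 0, 0, 0], [0.4, 0, 0, 0, 0, 0, 0]]}}

```text
time_s: 16.7
eef_pos: [587.5, 156.0, 12.4]
ee_rot: [0.0, 0.826, 0.564, 0.0]
force: [0.6, 0.4, -0.8]
grip_width: 0.372
grip_force: 24.8
```

```bash
python3 - <<'E'
from m import *
s=ctrl.sense();e=s['eef_pos'];print(s['grip_force'],s['grip_width'],s['force'],e)
S=snap('scene','l_scene')
print(proj(S,[610.3,217,9]),proj(S,e+[23.2,59.2,9]))
b=cv2.imread('pics/l_scene.png')[195:255,130:210]
cv2.imwrite('pics/g6.png',cv2.resize(b,None,fx=9,fy=9,interpolation=cv2.INTER_CUBIC))
E
```

```text
24.83859738567844 0.3715613492543495 [ 0.565  0.382 -0.825] [587.544 156.009  12.416]
[166.777 221.328] [166.64  217.197]
```

View pics/g6.png

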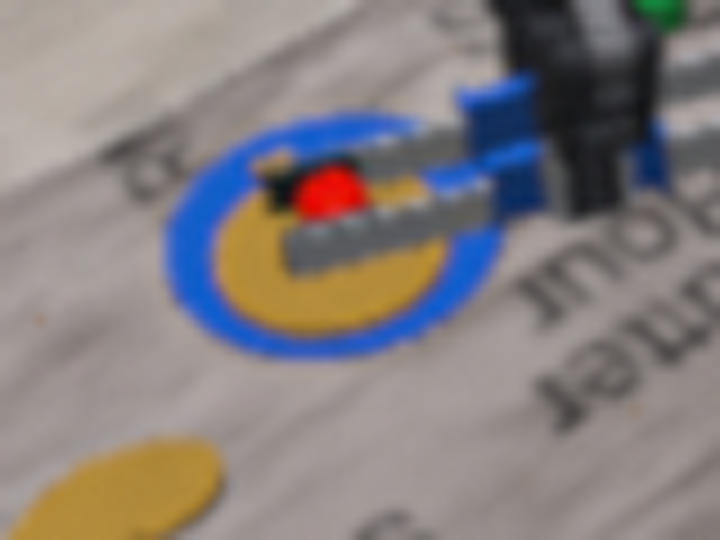

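The sweet is held over the biscuit: disc centre near (331,250), sweet at (332,195) with its top raised above the disc. I'll nudge by 1.5 mm and let go.

>>> {"api": "send_rows", "payload": {"targets": [[0.4, 0.001, -0.0015, 0, 0, 0, 0], [0.4, 0, 0, 0.0007, 0, 0, 0], [0.4, 0, 0, 0, 0, 0, 0], [0.26, 0, 0, 0, 0, 0, 0], [0.23, 0, 0, 0, 0, 0, 0], [0.2, 0, 0, 0, 0, 0, 0], [0.15, 0, 0, 0, 0, 0, 0], [0.1, 0, 0, 0, 0, 0, 0], [0.03, 0, 0, 0, 0, 0, 0], [0.03, 0, 0, 0, 0, 0, 0]]}}

```text
time_s: 18.0
eef_pos: [586.4, 157.5, 11.6]
ee_rot: [-0.0, 0.826, 0.564, -0.0]
force: [-0.3, -0.2, -0.3]
grip_width: 0.487
grip_force: 5.5
```

>>> {"api": "send_rows", "payload": {"targets": [[0.03, 0, 0, 0, 0, 0, 0], [0.03, 0, 0, -0.003, 0, 0, 0], [0.03, 0, 0, -0.005, 0, 0, 0], [0.03, 0, 0, -0.008, 0, 0, 0], [0.03, 0, 0, -0.01, 0, 0, 0], [0.03, 0, 0, -0.015, 0, 0, 0], [0.03, 0, 0, -0.015, 0, 0, 0], [0.03, -0.02, 0, 0, 0, 0, 0], [0.03, -0.03, 0, 0, 0, 0, 0], [0.03, -0.03, 0, 0, 0, 0, 0]]}}

```text
time_s: 19.25
eef_pos: [557.2, 82.2, 68.5]
ee_rot: [0.0, 0.826, 0.564, 0.0]
force: [0.6, -1.2, -1.9]
grip_width: 0.482
grip_force: 5.5
```

```bash
python3 - <<'E'
from m import *
s=ctrl.sense();e=s['eef_pos'];print(s['grip_force'],s['grip_width'],s['force'],e)
S=snap('scene','n_scene');T=snap('top','n_top')
for p,hb,hr in((S,8,18),(T,8,20)):
    h=hsv(p);H,Sa=h[...,0].astype(int),h[...,1];u=proj(p,[610,217,9]).astype(int)
    k=np.zeros(H.shape,bool);k[u[1]-20:u[1]+20,u[0]-20:u[0]+20]=1
    for a,c,_,_ in comps(k&((H<6)|(H>174))&(Sa>140)): print('red',a,at(p,c,hr))
    for a,c,_,l in comps(k&((H>12)&(H<28)|(H<6)|(H>174))&(Sa>100),100):
        m=cv2.morphologyEx(l.astype(np.uint8),cv2.MORPH_OPEN,cv2.getStructuringElement(cv2.MORPH_ELLIPSE,(9,9)));ys,xs=np.nonzero(m);print('bisc',a,at(p,(xs.mean(),ys.mean()),hb))
b=cv2.imread('pics/n_scene.png')[190:260,130:200];a=cv2.imread('pics/n_top.png')[120:190,160:230]
cv2.imwrite('pics/g7.png',cv2.resize(np.hstack([a,b]),None,fx=5.5,fy=5.5,interpolation=cv2.INTER_CUBIC))
E
```

```text
5.54553396999836 0.48234711744205777 [ 0.575 -1.211 -1.857] [557.225  82.249  68.505]
red 40 [608.555 217.464  18.   ]
bisc 346 [604.629 225.448   8.   ]
red 10 [609.422 220.5    20.   ]
bisc 105 [nan nan nan]<stdin>:9: RuntimeWarning: Mean of empty slice.
  ret = ret.dtype.type(ret / rcount)
```

View pics/g7.png

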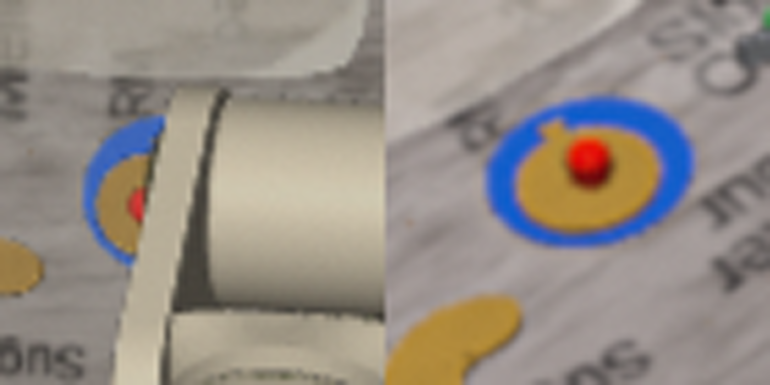

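The sweet stands upright in the middle of the biscuit: scene crop (590,162), foot near the disc centre (588,177). Now lay the tongs down in the free area.

>>> {"api": "send_rows", "payload": {"targets": [[0.03, -0.015, -0.006, 0, 0, 0, 0], [0.03, -0.02, -0.01, 0, 0, 0, 0], [0.03, -0.02, -0.01, 0, 0, 0, 0], [0.03, -0.02, -0.01, 0, 0, 0, 0], [0.03, -0.02, -0.01, 0, 0, 0, 0], [0.03, -0.013, -0.005, 0.01, 0, 0, 0], [0.03, 0, 0, 0.015, 0, 0, 0], [0.03, 0, 0, 0.015, 0, 0, 0], [0.03, 0, 0, 0.014, 0, 0, 0], [0.03, 0, 0, 0.006, 0, 0, 0]], "squeeze": 20}}

```text
time_s: 20.6
eef_pos: [470.3, 1.2, 6.3]
ee_rot: [-0.001, 0.826, 0.564, -0.001]
force: [-0.1, 0.3, 0.1]
grip_width: 0.484
grip_force: 5.5
```

>>> {"api": "send_rows", "payload": {"targets": [[0.03, 0, 0, 0.004, 0, 0, 0], [0.03, 0, 0, 0.002, 0, 0, 0], [0.03, 0, 0, 0.001, 0, 0, 0], [0.03, 0, 0, 0, 0, 0, 0], [0.03, 0, 0, 0, 0, 0, 0], [0.03, 0, 0, 0, 0, 0, 0], [0.03, 0, 0, 0, 0, 0, 0], [0.03, 0, 0, 0, 0, 0, 0], [0.03, 0, 0, 0, 0, 0, 0], [0.03, 0, 0, 0, 0, 0, 0]]}}

```text
time_s: 21.85
eef_pos: [470.6, 0.9, 0.6]
ee_rot: [-0.0, 0.826, 0.564, -0.0]
force: [0.3, 0.0, -0.7]
grip_width: 0.486
grip_force: 5.5
```

>>> {"api": "send_rows", "payload": {"targets": [[0.03, 0, 0, 0.0007, 0, 0, 0], [0.03, 0, 0, 0.0, 0, 0, 0], [0.0, 0, 0, 0, 0, 0, 0], [-0.05, 0, 0, 0, 0, 0, 0], [-0.1, 0, 0, 0, 0, 0, 0], [-0.2, 0, 0, 0, 0, 0, 0], [-0.4, 0, 0, 0, 0, 0, 0], [-0.6, 0, 0, 0, 0, 0, 0], [-0.6, 0, 0, 0, 0, 0, 0], [-0.6, 0, 0, 0, 0, 0, 0]]}}

```text
time_s: 23.1
eef_pos: [470.6, 0.8, -0.1]
ee_rot: [-0.0, 0.826, 0.564, 0.0]
force: [-0.5, 0.6, -0.3]
grip_width: 0.798
grip_force: 0.0
```

>>> {"api": "send_rows", "payload": {"targets": [[-0.6, 0, 0, -0.005, 0, 0, 0], [-0.6, 0, 0, -0.01, 0, 0, 0], [-0.6, 0, 0, -0.02, 0, 0, 0], [-0.6, 0, 0, -0.03, 0, 0, 0], [-0.6, 0, 0, -0.03, 0, 0, 0], [-0.6, -0.03, 0, -0.03, 0, 0, 0], [-0.6, -0.04, 0, -0.02, 0, 0, 0], [-0.6, -0.04, 0, 0, 0, 0, 0], [-0.6, -0.04, 0, 0, 0, 0, 0], [-0.6, -0.04, 0, 0, 0, 0, 0]]}}

```text
time_s: 24.35
eef_pos: [401.0, -177.3, 145.7]
ee_rot: [0.001, 0.826, 0.564, 0.0]
force: [0.6, -0.3, 0.3]
grip_width: 0.8
grip_force: 0.0
```

```bash
python3 - <<'E'
from m import *
s=ctrl.sense();print(s['grip_force'],s['grip_width'],s['force'],s['eef_pos'])
snap('scene','o_scene');snap('top','o_top')
b=cv2.imread('pics/o_scene.png')[160:290,130:290];a=cv2.imread('pics/o_top.png')[130:260,160:320]
cv2.imwrite('pics/g8.png',cv2.resize(np.hstack([a,b]),None,fx=2.5,fy=2.5,interpolation=cv2.INTER_CUBIC))
E
```

```text
0.0 0.8002803992689592 [ 0.58  -0.335  0.264] [ 400.964 -177.289  145.727]
```

View pics/g8.png

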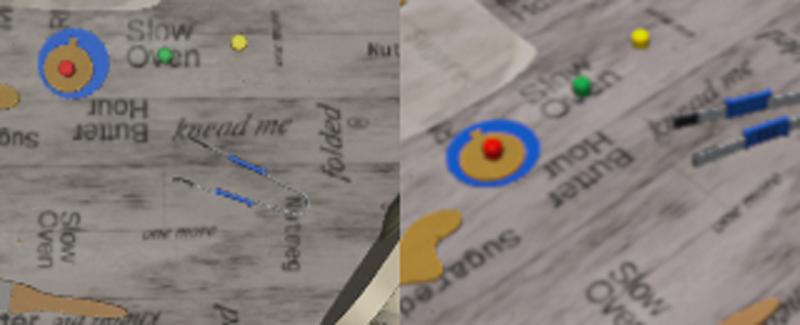

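The top view shows the sweet in the middle of the biscuit at (67,68). The tongs lie sprung open at about (240,180), clear of everything, and the robot is away from them.

```bash
python3 -c "
from rig import ctrl
print(ctrl.finish_job())"
```

```text
the job is handed in; nothing more can be done
None
```

The job is handed in: the red sweet stands upright in the middle of the biscuit on the blue mat, and the tongs lie flat and sprung open on the table, clear of both; it took about 25 s of the 50 s allowed.

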